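Seat the optical cell and screw the press pad down on it

ROBOT

A 6-joint arm with a two-finger parallel gripper is mounted at the origin on the work surface. World frame = base frame: x ahead of the robot, y to its left, z up, the work surface at z = 0. Lengths are in m, angles in degrees, forces in N, time in s.
With the tool pointing down it reaches from about 0.4 to 0.825 m from the base axis. Payload 7 kg.
Tool frame: the origin (TCP) lies midway between the tips of the shut fingers; the grasp point (between the pads) lies 19 mm behind it; z points along the fingers, y is the direction in which the jaws open and shut (so a half turn about z gives the same grasp; the last joint's range is limited). The gripper opens to 88 mm and grips with 3 to 60 N. Pads are 19 mm wide; open, the fingers measure 130 mm over their backs; the gripper's body (78 mm by 193 mm) begins 47 mm behind the grasp point.
Start: joints at [-54.941, 20.546, 0.682, 0, -70.136, -16.507], TCP at [0.215, -0.64, 0.227] pointing down, gripper open.
Joint ranges: [-176.03, 176.03], [-82.01, 121.73], [-58.28, 71.71], [-173.87, 95.51], [-174.79, -0.11], [-173.66, 173.66]. Speed limits (degrees/s): [136.94, 136.94, 172.46, 180, 180, 180].

INTERFACE

Orientations are given as [roll, pitch, yaw] about the fixed x, y, z axes, in that order (R = Rz(yaw) Ry(pitch) Rx(roll)).
In Python, from plant import r gives the robot as it stands. The module is installed in compiled form; this text tells all that it offers.
- The arm moves only by the tool send_rows, never from a script. Its argument "motion" is a list of rows, each an object with "travel": the shift along the tool's x, y, z in m, a list of three; "spin": the turn about the tool's z in degrees. In form: [{"travel": [tx, ty, tz], "spin": spin}, ...]. A call has 1 to 5 rows; each row shifts and turns the pose as measured when the row begins, along the tool's axes as they then stand; what a row does not reach is not made up. A row lasts 1/12 s, in which the tool goes at most 41.7 mm and 7.16 degrees, less where a joint would pass 70% of its speed; a pose out of reach is approached as far as the arm can. A call is refused whole if a number of a shift passes 0.0417 or a number of a turn 7.16, either way. A call with a gripper value outside its range is refused whole. "gripper" is the gripper command: -1 is shut, 1 is fully open, values between are in proportion, set as the call begins (left out, the last holds). The fingers move at their own pace and stop on an object; "squeeze" is the grip in N (left out, the last holds). Time passes only in rows, so rows that do not move let the fingers close. It gives the time, the measured TCP pose, the force and the opening at its end, in the units of the state.
- r.get_state(): the state, without advancing time (a new reading comes with each control period).
- r.capture(name): name is "side" or "top" or "wrist"; returns (picture, depth): 384x512x3 uint8, blue, green, red; 384x512 float32, m along the optical axis (not along the pixel's ray), 0 where there is no reading.
- r.get_calibration(name): a dict with "fov_y" (degrees; the focal length in pixels is half the picture's height over the tangent of half this angle, whatever the lens; pixels are square), "cx", "cy" (the principal point, pixels), "origin" and "orientation" of the camera in the world. Camera axes: x right, y down, z forward; pixel columns grow to the right and rows downward; lengths in m; the calibration is good to about 2 mm. A picture is of the moment at which its call begins: read the wrist's pose just before it. get_calibration takes no time and is no camera call; for the wrist camera it gives the pose at the moment of the call.
- r.close_job(): hands the job in, once; it reports no verdict.
Trained networks look in the newest picture that a camera, given by its name, has taken for a name from the list of things; names that differ only in an ending like _2 or _b are one class to them, and where a whole thing is asked for, a point or a joint stands for the part that bears it (a point fixed in the world has none). Each returns a list of dicts, best first, with "conf" (0 to 1); they miss things now and then, are a little off and sometimes report something else, mostly with a low value. They report only what shows in the picture. A call takes as long as a camera call. They do not tell look-alikes from the thing itself.
- r.boxes_of(camera, target): "at" ([x, y, z] in m, in the coordinates of the camera as it stood for that picture, good to about 4 mm: the middle of the surface that is visible of it).
- r.pinpoint(camera, target): "at" ([x, y, z] in m, in the coordinates of the camera as it stood for that picture, good to about 4 mm: a listed point, or the origin of a listed thing).
The state is a dict: "time_s": time; "joints": joint angles; "qd": joint speeds; "joint_torque": joint torques, N m; "tcp_pos": TCP position; "eef_rot": TCP orientation; "contact_force": force on the tool from outside, world axes, zero at the start; "moment": the same for the moment, N m; "gripper_width": finger opening in m.
Only numpy, scipy, OpenCV 4.12 (cv2) and the standard library are available. Lean on these libraries where they do the work, as an engineer would, in place of code of your own. Each camera call takes 0.05 s, during which the arm holds its last target. There are 200 camera calls.

TASK

Push the steel cell along its channel in the bench press until it is fully home against the stop, then turn the black knob clockwise so that the spring pad comes down and holds the cell's cap snugly: properly clamped, about 15 N, with the spring about a third squeezed, and never screwed down hard (30 N would crack the window under the cap). Let go of the knob and leave the glassware and containers beside the press where they stand.

Things in the scene. Friction and masses are not known exactly. Their poses are not given: they have to be found in the camera images.
- press: Fixed bench press, aluminium and grey. Origin on the vertical spindle axis at table height; +x runs from its open mouth to the rear stop, z up. Base plate 10 mm thick, x -165 to +95, y -45 to +45 mm. Two rails on it (x -100 to +35, inner faces y -26.5 and +26.5, tops 20 mm above the table) form the cell's channel.
- press_stop (a point): Middle of the stop's face, which looks to the press's -x: 35 mm behind the spindle axis, 21 mm above the table. The stop's top is 32 mm above the table.
- press_arm (a point): Centre of the top of the arm on the spindle axis, 94 mm above the table (a brass collar, radius 14 mm, on the arm's top at 90 mm). The arm spans x -20 to +87, y -18 to +18, z 70 to 90 mm in the press's frame and is carried by a column at x 62 to 87.
- spindle: Round fluted black knob on a 14 mm upright stem: 36 mm diameter, 28 mm high; origin at the knob's centre, z up, 140 mm above the table at the start. Coarse right-hand screw: turned clockwise seen from above, it sinks 5.0 mm per rad (31 mm a turn), at most 22 mm; the grip must sink with it. Thread friction, 0.15 N m either way, holds it where left.
- stem_end (a point): Lower end of the stem (moves with the knob), 60 mm above the table at the start. Below it a sprung rubber pad, 22 mm diameter, underside 13 mm lower, not reported. It yields up to 9 mm: no preload, 5 N per mm, so 25 N more per rad once it touches. Each newton on the pad adds 0.005 N m to the knob's turning torque: about 0.075 N m more at 15 N.
- cell: Loose steel cell, 0.35 to 0.6 kg, a bar 50 mm wide, 18 mm high, lying on the base plate between the rails. Origin on its underside below the centre of its round white cap; x along the bar, from -110 mm (front, at the mouth) to +35 (rear), z up. A brass stud, 12 mm diameter, 30 mm high, stands at x = -70. Home: rear on the stop, origin on the spindle axis. It starts 25 to 55 mm short.
- cell_cap (a point): Centre of the cell's cap (38 mm diameter) at its lowest setting, 24 mm above the cell's underside. The cap's true top is 0 to 9 mm higher than this point: a setting that differs each time, is not reported and does not yield to the pad. So where the pad meets the cap has to be felt.
- cell_front (a point): Middle of the front face to push on (it looks to the cell's -x), 16 mm above the cell's underside; the upright front plate is 50 mm wide, 8 mm thick and 32 mm high.
- beaker: Open glass beaker, 66 mm diameter, 85 mm high, beside the press; origin centre of underside. Leave it.
- bottle: Amber bottle with white cap, 56 mm diameter, 100 mm high, beside the press; origin centre of underside. Leave it.
- jar: White jar with black lid, 48 mm diameter, 55 mm high, beside the press; origin centre of underside. Leave it.
Things that resemble listed ones, but are neither listed nor needed, are in the scene too. What is meant by the cell is not blue or brown, and is the smaller of those in its own colour.

How it is judged:
By the outcome, as a careful person would: the job done as asked, in the order asked, and still so for the second after the job is handed in, with the robot touching nothing.
It also fails if it takes over 72 s, if anything falls off the work surface, if the arm or the gripper's body presses on something with over 40 N, if the wrist force passes 120 N, or if a joint passes its speed limit or range.

## Working session

There is one attempt and no reset: what is moved stays moved. The work goes in short steps, Python scripts to look and compute and a tool call to move; the robot and the scene stay as the last step left them, time stands still between calls to the robot, and variables do not carry over. Pictures are saved under pics/ and viewed, about 8 in all and at most 12, crops included, and the job is handed in when it is done.

Besides the shell and the picture viewer there is one more tool, called as name(argument=value, ...), one argument or row to a line, values as JSON. send_rows: Moves the arm, as the interface text tells. Its arguments: {"type":"object","properties":{"motion":{"type":"array"},"gripper":{"type":"number"},"squeeze":{"type":"number"}},"required":["motion"]}

```bash
mkdir -p pics
cat > h.py <<'E'
import numpy as np, cv2
from scipy.spatial.transform import Rotation as R
from plant import r
def cam(n):
    c=r.get_calibration(n); o=np.array(c["origin"]); q=np.array(c["orientation"],float)
    M=q if q.shape==(3,3) else R.from_euler('xyz',q,degrees=True).as_matrix()
    return o,M,c
def w(n,p):
    o,M,_=cam(n); return o+M@np.array(p)
def shot(n,f=None):
    im,d=r.capture(n)
    if f: cv2.imwrite(f"pics/{f}.png",im)
    return im,d
def pts(n,d):
    o,M,c=cam(n); f=192/np.tan(np.radians(c["fov_y"])/2)
    v,u=np.mgrid[:384,:512]
    P=np.stack([(u-c["cx"])/f*d,(v-c["cy"])/f*d,d],-1)
    return P@M.T+o
E
python3 - <<'E'
from h import *
np.set_printoptions(precision=4,suppress=True)
ims=[]
for n in("top","side"):
    im,d=shot(n); ims.append(im); print(n,r.get_calibration(n))
    P=pts(n,d); np.save(f"{n}.npy",P)
    for t in("press","press_stop","press_arm","spindle","stem_end","cell","cell_cap","cell_front","beaker","bottle","jar"):
        print(t,[(round(x["conf"],2),w(n,x["at"]).round(4).tolist()) for x in r.pinpoint(n,t)][:4])
    cv2.imwrite(f"pics/{n}1.png",im)
print(r.get_state())
E
```

```text
top {'fov_y': 47.183964171950095, 'cx': 252.02144098402874, 'cy': 189.09432777805404, 'origin': array([0.4176, 0.0556, 1.2057]), 'orientation': array([-173.7273,   -0.2406,  -90.2366])}
press [(0.68, [0.6392, -0.1048, -0.0022]), (0.36, [0.5886, -0.1059, 0.034])]
press_stop [(0.62, [0.6725, -0.109, 0.0209])]
press_arm [(0.94, [0.6387, -0.105, 0.0958])]
spindle [(0.71, [0.6385, -0.1073, 0.1412]), (0.48, [0.639, -0.1053, 0.0942])]
stem_end []
cell [(0.92, [0.5823, -0.1021, 0.0084]), (0.85, [0.7225, 0.1608, -0.0008]), (0.8, [0.3125, -0.1455, 0.004]), (0.65, [0.4556, 0.1103, -0.0025])]
cell_cap [(0.97, [0.4491, 0.1102, 0.0193]), (0.96, [0.3108, -0.1448, 0.035]), (0.71, [0.7282, 0.1612, 0.0297]), (0.6, [0.5895, -0.1024, 0.0345])]
cell_front [(0.9, [0.7316, 0.2992, 0.0203]), (0.8, [0.3307, -0.2969, 0.0268]), (0.74, [0.547, 0.1654, 0.0201]), (0.67, [0.4748, -0.0942, 0.0272])]
beaker [(0.74, [0.6221, 0.0324, -0.0007]), (0.67, [0.6736, -0.1089, 0.0188]), (0.49, [0.6375, -0.1025, 0.096])]
bottle [(0.61, [0.6587, -0.2702, -0.0011]), (0.15, [0.5861, -0.1066, 0.0094])]
jar [(0.73, [0.7393, 0.0142,
[... 874 characters left out ...]
, -0.0922, 0.0268]), (0.76, [0.3276, -0.2955, 0.0243]), (0.64, [0.5466, 0.1668, 0.0157])]
beaker [(0.84, [0.6237, 0.0363, -0.0013])]
bottle [(0.69, [0.6601, -0.2706, 0.0009])]
jar [(0.69, [0.7437, 0.0176, 0.0018])]
{'time_s': 1.2, 'joints': array([-54.9395,  20.5456,   0.6829,   0.0005, -70.1365, -16.5075]), 'qd': array([-0.0255, -0.1322,  0.0121,  0.089 ,  0.066 , -0.0134]), 'joint_torque': array([  0.0002, -58.2399,  29.3299,   7.0023,   0.0126,  -0.    ]), 'tcp_pos': array([ 0.2148, -0.6399,  0.2266]), 'eef_rot': array([-179.9991,   -0.0002, -161.4468]), 'contact_force': array([-0.0936,  0.6712,  0.427 ]), 'moment': array([-0.0087,  0.0162,  0.0453]), 'gripper_width': 0.08758972144493803}
```

View pics/top1.png

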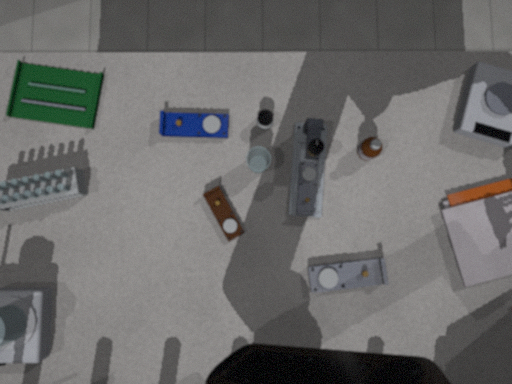

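View pics/side1.png

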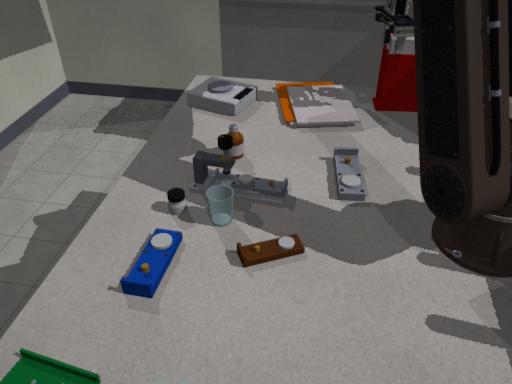

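The steel cell is the grey one in the press channel, at about (305,180) in the top view. The larger grey one at (345,275) is the decoy. Next I'll refine the press axis and the cap height from depth.

Run:
```python
from h import *
np.set_printoptions(precision=4,suppress=True)
for n in("top","side"):
    P=np.load(n+".npy"); f=P.reshape(-1,3)
    m=(abs(f[:,0]-.6)<.16)&(abs(f[:,1]+.103)<.06)&(f[:,2]>.006)
    g=(f[:,2]>.006)&(f[:,2]<.024)&m
    if n=="top":
        c,s,a=cv2.minAreaRect((f[g][:,:2]*1000).astype(np.float32)); print("rect",c,s,a)
    for yaw in(-4,-5,-6):
        y=np.radians(yaw); ux=np.array([np.cos(y),np.sin(y)]); uy=np.array([-ux[1],ux[0]])
        q=f[m][:,:2]-np.array([.639,-.1055]); X=q@ux;Y=q@uy;Z=f[m][:,2]
        if yaw==-5:
            for x in np.arange(-.17,.0,.005):
                k=(abs(X-x)<.0025)&(abs(Y)<.012)
                e=(abs(X-x)<.0025)&(Z>.006)&(Z<.024)
                print(n,round(x*1000),k.sum(),(np.median(Z[k])*1000).round(1) if k.any() else None,(Y[e].min()*1e3).round(),(Y[e].max()*1e3).round()) if e.any() else None
    fl=f[(abs(f[:,0]-.5)<.05)&(abs(f[:,1]+.0)<.04)]; print("table z",np.median(fl[:,2]))
```

```text
rect (591.3380737304688, -105.88899993896484) (297.4409484863281, 111.70869445800781) 0.041691526770591736
top -165 12 11.3 -47.0 41.0
top -160 20 40.8 -46.0 41.0
top -155 14 40.8 -46.0 42.0
top -150 18 28.0 -45.0 42.0
top -145 15 28.5 -45.0 42.0
top -140 19 27.7 -47.0 40.0
top -135 17 29.0 -46.0 41.0
top -130 16 29.1 -47.0 41.0
top -125 19 30.9 -46.0 41.0
top -120 13 28.2 -46.0 41.0
top -115 16 28.2 -46.0 43.0
top -110 17 28.5 -46.0 43.0
top -105 18 28.6 -45.0 41.0
top -100 14 28.2 -47.0 41.0
top -95 14 27.4 -47.0 41.0
top -90 16 26.9 -56.0 41.0
top -85 17 27.6 -47.0 42.0
top -80 17 26.1 -46.0 42.0
top -75 17 27.2 -46.0 42.0
top -70 19 30.1 -46.0 42.0
top -65 19 37.5 -62.0 43.0
top -60 18 38.2 -42.0 41.0
top -55 16 37.4 -47.0 41.0
top -50 15 37.1 -47.0 42.0
top -45 17 38.3 -47.0 42.0
top -40 16 38.2 -46.0 42.0
top -35 12 32.3 -46.0 42.0
top -30 15 27.9 -46.0 40.0
top -25 16 28.1 -45.0 40.0
top -20 45 85.6 -46.0 41.0
top -15 49 130.4 -45.0 41.0
top -10 51 93.5 -47.0 42.0
top -5 26 151.9 -47.0 39.0
table z -0.0004253775578551
side -165 4 9.7 -35.0 43.0
side -160 27 27.9 -44.0 46.0
side -155 10 42.7 21.0 47.0
side -150 2 28.6 19.0 45.0
side -145 10 28.9 19.0 46.0
side -140 8 28.4 20.0 45.0
side -135 12 28.4 21.0 46.0
side -130 9 29.2 22.0 47.0
side -125 15 32.1 19.0 43.0
side -120 16 35.8 21.0 46.0
side -115 8 31.2 21.0 44.0
side -110 11 28.0 20.0 44.0
side -105 11 28.8 20.0 45.0
side -100 10 29.3 20.0 48.0
side -95 11 29.2 22.0 46.0
side -90 10 28.9 22.0 42.0
side -85 9 30.1 22.0 43.0
side -80 10 29.3 21.0 45.0
side -75 9 29.4 20.0 48.0
side -70 12 30.4 22.0 45.0
side -65 18 37.9 21.0 46.0
side -60 9 38.4 23.0 43.0
side -55 8 38.9 22.0 45.0
side -50 8 38.0 22.0 45.0
side -45 11 39.4 24.0 45.0
side -40 8 39.4 22.0 46.0
side -35 14 38.7 23.0 46.0
side -30 6 27.8 21.0 42.0
side -25 10 28.8 22.0 36.0
side -20 33 80.5 24.0 26.0
side -10 34 113.7 -33.0 15.0
side -5 63 95.6 -35.0 8.0
table z 0.0007367564700010432
```

send_rows(
  motion=[
    {"travel": [0, 0, -0.02], "spin": 5},
    {"travel": [0, 0, 0], "spin": 0},
  ],
  gripper=-1,
  squeeze=40,
)

```text
time_s: 1.37
tcp_pos: [0.2145, -0.6397, 0.2465]
eef_rot: [179.9, -0.0, -166.6]
contact_force: [0.8, -0.2, 2.3]
gripper_width: 0.0791
```

```bash
python3 -c "
from h import *
s=r.get_state();print(s['time_s'],s['joints'],s['eef_rot'],s['tcp_pos'],s['moment'],s['contact_force'])"
```

```text
1.3667 [-5.49420887e+01  1.99599318e+01  2.41964906e+00  1.04523346e-02
 -7.25384834e+01 -2.17025255e+01] [ 1.79930502e+02 -3.83867659e-02 -1.66641448e+02] [ 0.21452597 -0.6397425   0.24653753] [-0.22434578 -0.06251652 -0.01237769] [ 0.82780326 -0.1960619   2.27945766]
```

send_rows(
  motion=[
    {"travel": [0, 0, 0], "spin": -7.16},
    {"travel": [0, 0, 0], "spin": -7.16},
    {"travel": [0, 0, 0], "spin": -7.16},
    {"travel": [0, 0, 0], "spin": -7.16},
    {"travel": [0, 0, 0], "spin": -7.16},
  ],
)

```text
time_s: 1.78
tcp_pos: [0.2149, -0.6405, 0.2481]
eef_rot: [-179.9, -0.1, -130.6]
contact_force: [-0.6, 0.6, -0.1]
gripper_width: 0.0462
```

send_rows(
  motion=[
    {"travel": [0, 0, 0], "spin": -7.16},
    {"travel": [0, 0, 0], "spin": -7.16},
    {"travel": [0, 0, 0], "spin": -7.16},
    {"travel": [0, 0, 0], "spin": -7.16},
    {"travel": [0, 0, 0], "spin": -7.16},
  ],
)

```text
time_s: 2.2
tcp_pos: [0.2151, -0.6412, 0.2488]
eef_rot: [-179.9, -0.2, -94.8]
contact_force: [0.1, 0.5, -0.4]
gripper_width: 0.013
```

send_rows(
  motion=[
    {"travel": [0, 0, 0], "spin": -7.16},
    {"travel": [0, 0, 0], "spin": -7.16},
    {"travel": [0, 0, 0], "spin": -7.16},
    {"travel": [0, 0, 0], "spin": -7.16},
    {"travel": [0, 0, 0], "spin": -7.16},
  ],
)

```text
time_s: 2.62
tcp_pos: [0.2153, -0.6417, 0.2495]
eef_rot: [179.9, -0.4, -58.9]
contact_force: [0.1, -0.5, 0.3]
gripper_width: 0.0004
```

send_rows(
  motion=[
    {"travel": [0, 0, 0], "spin": -7.16},
    {"travel": [0, 0, 0], "spin": -7.16},
    {"travel": [0, 0, 0], "spin": -7.16},
    {"travel": [0, 0, 0], "spin": -7.16},
    {"travel": [0, 0, 0], "spin": -7.16},
  ],
)

```text
time_s: 3.03
tcp_pos: [0.2155, -0.6423, 0.2501]
eef_rot: [179.7, -0.3, -23.1]
contact_force: [0.1, 0.5, -0.9]
gripper_width: 0.0007
```

send_rows(
  motion=[
    {"travel": [0, 0, 0], "spin": -6},
    {"travel": [0, 0, 0], "spin": -6},
    {"travel": [0, 0, 0], "spin": -6},
    {"travel": [0.0125, -0.04, 0], "spin": 0},
    {"travel": [0.0125, -0.04, 0], "spin": 0},
  ],
)

```text
time_s: 3.45
tcp_pos: [0.2441, -0.5682, 0.2471]
eef_rot: [179.5, -0.1, -3.7]
contact_force: [1.5, -0.0, -0.2]
gripper_width: 0.0002
```

send_rows(
  motion=[
    {"travel": [0.0125, -0.04, 0], "spin": 0},
    {"travel": [0.0125, -0.04, 0], "spin": 0},
    {"travel": [0.0125, -0.04, 0], "spin": 0},
    {"travel": [0.0125, -0.04, 0], "spin": 0},
    {"travel": [0.0125, -0.04, 0], "spin": 0},
  ],
)

```text
time_s: 3.87
tcp_pos: [0.3181, -0.3716, 0.2446]
eef_rot: [179.5, -0.2, -3.8]
contact_force: [2.0, -0.1, -0.1]
gripper_width: 0.0008
```

send_rows(
  motion=[
    {"travel": [0.0125, -0.04, 0], "spin": 0},
    {"travel": [0.0125, -0.04, 0], "spin": 0},
    {"travel": [0.0125, -0.04, 0], "spin": 0},
    {"travel": [0.0125, -0.04, 0], "spin": 0},
    {"travel": [0.0125, -0.04, 0], "spin": 0},
  ],
)

```text
time_s: 4.28
tcp_pos: [0.3917, -0.1765, 0.2452]
eef_rot: [179.4, -0.6, -3.7]
contact_force: [1.4, 0.3, -0.0]
gripper_width: 0.0005
```

send_rows(
  motion=[
    {"travel": [0.0135, -0.0305, 0], "spin": 1.2},
    {"travel": [0.0135, -0.0305, 0], "spin": 0},
    {"travel": [0.0135, -0.0305, 0], "spin": 0},
    {"travel": [0, 0, 0.03], "spin": 0},
    {"travel": [0, 0, 0], "spin": 0},
  ],
)

```text
time_s: 4.7
tcp_pos: [0.4446, -0.0765, 0.218]
eef_rot: [179.6, -1.3, -4.3]
contact_force: [-2.4, -0.0, -2.0]
gripper_width: 0.0008
```

Run:
```python
from h import *
np.set_printoptions(precision=4,suppress=True)
s=r.get_state();print(s['tcp_pos'],s['eef_rot'],s['joints'],cam("wrist")[0])
im,d=shot("wrist","w1")
for t in("cell_front","cell_cap","spindle","press_arm"):
    print(t,[(round(x["conf"],2),w("wrist",x["at"])) for x in r.pinpoint("wrist",t)][:3])
P=pts("wrist",d); np.save("wr.npy",P)
```

```text
[ 0.4446 -0.0765  0.218 ] [179.605   -1.2888  -4.2763] [ 16.1548  -1.6653 -28.1805   0.9252 -62.4181  69.1437] [ 0.5065 -0.0801  0.379 ]
cell_front [(0.8, array([ 0.3366, -0.3027,  0.028 ])), (0.8, array([0.5499, 0.1617, 0.0221])), (0.69, array([ 0.4857, -0.093 ,  0.0316]))]
cell_cap [(0.72, array([ 0.5958, -0.1055,  0.0382])), (0.6, array([0.4564, 0.1097, 0.0289]))]
spindle []
press_arm []
```

View pics/w1.png

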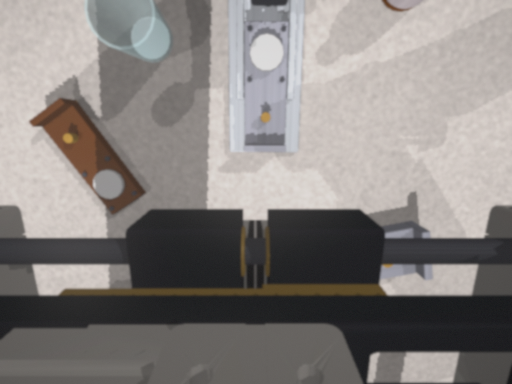

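The wrist view shows the channel straight ahead, with the cell front at (265,150), the cap at (267,52) and the stud at (265,117). I'll centre the tool and descend in front of it.

send_rows(
  motion=[
    {"travel": [0, 0.012, 0.03], "spin": 0.7},
    {"travel": [0, 0, 0.036], "spin": 0},
    {"travel": [0, 0, 0.036], "spin": 0},
    {"travel": [0, 0, 0.036], "spin": 0},
    {"travel": [0, 0, 0], "spin": 0},
  ],
)

```text
time_s: 5.37
tcp_pos: [0.457, -0.096, 0.0906]
eef_rot: [179.9, -2.8, -5.6]
contact_force: [-0.9, -0.1, -0.6]
gripper_width: 0.0003
```

```bash
cat >> h.py <<'E'
def st():
    s=r.get_state(); q=s['tcp_pos'][:2]-np.array([.639,-.1065]); y=np.radians(-5); u=np.array([np.cos(y),np.sin(y)])
    print("t %.2f pressXY(mm) %.1f %.1f z %.1f"%(s['time_s'],1e3*q@u,1e3*(q@np.array([-u[1],u[0]])),1e3*s['tcp_pos'][2]),"rot",s['eef_rot'].round(1),"F",s['contact_force'].round(1),"M",s['moment'].round(3),"j6",s['joints'][5].round(1),"w",round(s['gripper_width'],4))
    return s
E
python3 -c "
from h import *
st()"
```

```text
t 5.37 pressXY(mm) -182.3 -5.4 z 90.6 rot [179.9  -2.8  -5.6] F [-0.9 -0.1 -0.6] M [-0.075  0.631  0.003] j6 70.0 w 0.0003
```

send_rows(
  motion=[
    {"travel": [-0.012, -0.005, 0.01], "spin": -0.6},
    {"travel": [0, 0, 0.018], "spin": 0},
    {"travel": [0, 0, 0.018], "spin": 0},
    {"travel": [0, 0, 0.014], "spin": 0},
    {"travel": [0, 0, 0.005], "spin": 0},
  ],
)

```text
time_s: 5.78
tcp_pos: [0.4544, -0.093, 0.0327]
eef_rot: [179.9, -3.4, -5.1]
contact_force: [0.2, 0.8, 0.2]
gripper_width: 0.0001
```

```bash
python3 -c "
from h import *
st()"
```

```text
t 5.78 pressXY(mm) -185.1 -2.7 z 32.7 rot [179.9  -3.4  -5.1] F [0.2 0.8 0.2] M [-0.069  0.39   0.008] j6 68.9 w 0.0001
```

send_rows(
  motion=[
    {"travel": [0.004, -0.0015, 0.007], "spin": 0},
    {"travel": [0.004, -0.001, 0.002], "spin": 0},
    {"travel": [0.004, 0, 0.0003], "spin": 0},
    {"travel": [0.004, 0, 0.0003], "spin": 0},
    {"travel": [0.004, 0, 0.0003], "spin": 0},
  ],
)

```text
time_s: 6.2
tcp_pos: [0.479, -0.0932, 0.0285]
eef_rot: [179.9, -3.6, -5.2]
contact_force: [-1.2, -0.3, -0.5]
gripper_width: 0.0007
```

```bash
python3 -c "
from h import *
st()"
```

```text
t 6.20 pressXY(mm) -160.5 -0.7 z 28.5 rot [179.9  -3.6  -5.2] F [-1.2 -0.3 -0.5] M [-0.015  0.917  0.029] j6 69.6 w 0.0007
```

send_rows(
  motion=[
    {"travel": [0.005, 0, 0.0003], "spin": 0},
    {"travel": [0.005, 0, 0.0003], "spin": 0},
    {"travel": [0.005, 0, 0.0003], "spin": 0},
    {"travel": [0.005, 0, 0.0003], "spin": 0},
    {"travel": [0.005, 0, 0.0003], "spin": 0},
  ],
)

```text
time_s: 6.62
tcp_pos: [0.5062, -0.0959, 0.0294]
eef_rot: [179.9, -3.6, -5.3]
contact_force: [-1.8, -0.1, -0.3]
gripper_width: 0.0006
```

```bash
python3 -c "
from h import *
st()"
```

```text
t 6.62 pressXY(mm) -133.2 -1.0 z 29.4 rot [179.9  -3.6  -5.3] F [-1.8 -0.1 -0.3] M [0.05  1.016 0.021] j6 70.9 w 0.0006
```

send_rows(
  motion=[
    {"travel": [0.003, 0, 0.0002], "spin": 0},
    {"travel": [0.002, 0, 0.0002], "spin": 0},
    {"travel": [0.002, 0, 0.0002], "spin": 0},
  ],
)

```text
time_s: 6.87
tcp_pos: [0.5144, -0.0968, 0.0292]
eef_rot: [179.9, -3.5, -5.3]
contact_force: [-2.9, -0.3, 3.0]
gripper_width: 0.0007
```

send_rows(
  motion=[
    {"travel": [0.0015, 0, 0.0001], "spin": 0},
  ],
)

```text
time_s: 6.95
tcp_pos: [0.5159, -0.097, 0.0292]
eef_rot: [179.8, -3.5, -5.3]
contact_force: [-3.6, 0.4, 2.7]
gripper_width: 0.0004
```

send_rows(
  motion=[
    {"travel": [0.0015, 0, 0.0001], "spin": 0},
  ],
)

```text
time_s: 7.03
tcp_pos: [0.5173, -0.0972, 0.0292]
eef_rot: [179.8, -3.5, -5.3]
contact_force: [-2.4, -0.0, 2.4]
gripper_width: 0.0005
```

send_rows(
  motion=[
    {"travel": [0.0015, 0, 0.0001], "spin": 0},
  ],
)

```text
time_s: 7.12
tcp_pos: [0.5187, -0.0973, 0.0291]
eef_rot: [179.8, -3.5, -5.3]
contact_force: [-2.5, 1.8, 1.9]
gripper_width: 0.0003
```

send_rows(
  motion=[
    {"travel": [0.0015, 0, 0.0001], "spin": 0},
  ],
)

```text
time_s: 7.2
tcp_pos: [0.5202, -0.0975, 0.0292]
eef_rot: [179.8, -3.5, -5.3]
contact_force: [-2.6, 0.5, 1.9]
gripper_width: 0.0003
```

send_rows(
  motion=[
    {"travel": [0.001, 0, 0.0001], "spin": 0},
  ],
)

```text
time_s: 7.28
tcp_pos: [0.5209, -0.0976, 0.029]
eef_rot: [179.8, -3.4, -5.3]
contact_force: [-6.3, 2.6, 4.3]
gripper_width: 0.0004
```

send_rows(
  motion=[
    {"travel": [0.001, 0, 0.0001], "spin": 0},
  ],
)

```text
time_s: 7.37
tcp_pos: [0.5208, -0.0978, 0.0288]
eef_rot: [179.8, -3.3, -5.3]
contact_force: [-7.4, 1.3, 5.8]
gripper_width: 0.0004
```

send_rows(
  motion=[
    {"travel": [0.001, 0, 0.0001], "spin": 0},
  ],
)

```text
time_s: 7.45
tcp_pos: [0.5208, -0.0979, 0.0285]
eef_rot: [179.8, -3.2, -5.3]
contact_force: [-6.2, 2.6, 3.9]
gripper_width: 0.0005
```

send_rows(
  motion=[
    {"travel": [0.003, 0, 0.0003], "spin": 0},
    {"travel": [0.003, 0, 0.0003], "spin": 0},
  ],
)

```text
time_s: 7.62
tcp_pos: [0.5208, -0.0988, 0.027]
eef_rot: [179.7, -2.6, -5.4]
contact_force: [-11.7, 4.2, 7.3]
gripper_width: 0.0004
```

send_rows(
  motion=[
    {"travel": [-0.005, 0, -0.005], "spin": 0},
    {"travel": [-0.02, 0, -0.02], "spin": 0},
    {"travel": [-0.005, 0, -0.035], "spin": 0},
    {"travel": [0, 0, -0.035], "spin": 0},
    {"travel": [0, 0, -0.035], "spin": 0},
  ],
  gripper=0.6,
)

```text
time_s: 8.03
tcp_pos: [0.4813, -0.0949, 0.1533]
eef_rot: [179.6, -2.1, -5.4]
contact_force: [0.5, 0.0, -0.2]
gripper_width: 0.0281
```

Run:
```python
from h import *
s=st(); print(s['tcp_pos'])
for n in("top","side"):
    im,d=shot(n)
    for t in("spindle","cell_cap","cell_front","press_arm","press_stop"):
        print(n,t,[(round(x["conf"],2),w(n,x["at"]).round(4).tolist()) for x in r.pinpoint(n,t)][:5])
    P=pts(n,d); np.save(n+"2.npy",P); cv2.imwrite(f"pics/{n}2.png",im)
    # knob top points
    f=P.reshape(-1,3); k=(np.linalg.norm(f[:,:2]-[.639,-.1065],axis=1)<.03)&(f[:,2]>.145)&(f[:,2]<.16)
    if k.sum()>5: print("knobtop",k.sum(),cv2.minEnclosingCircle((f[k][:,:2]*1000).astype(np.float32)),f[k].mean(0))
```

```text
t 8.03 pressXY(mm) -158.1 -2.2 z 153.3 rot [179.6  -2.1  -5.4] F [ 0.5  0.  -0.2] M [-0.02   0.101 -0.   ] j6 71.1 w 0.0281
[ 0.48132585 -0.09488759  0.15329737]
top spindle [(0.57, [0.6375, -0.1082, 0.1443]), (0.19, [0.6413, -0.1057, -0.0035])]
top cell_cap [(0.66, [0.7271, 0.16, 0.0314]), (0.61, [0.3063, -0.1488, 0.0373]), (0.58, [0.6416, -0.1091, 0.035]), (0.18, [0.6374, -0.1102, 0.0089])]
top cell_front [(0.97, [0.3344, -0.2972, 0.0254]), (0.79, [0.527, -0.101, 0.0291]), (0.73, [0.7298, 0.3005, 0.0206]), (0.72, [0.545, 0.1639, 0.0173])]
top press_arm [(0.88, [0.6397, -0.1064, 0.093])]
top press_stop [(0.72, [0.6742, -0.1074, 0.0225])]
knobtop 182 ((638.7058715820312, -107.67601776123047), 19.07107925415039) [ 0.63781674 -0.10699461  0.15351507]
side spindle [(0.68, [0.64, -0.103, 0.1401])]
side cell_cap [(0.98, [0.312, -0.1507, 0.0329]), (0.94, [0.6432, -0.1078, 0.0356]), (0.92, [0.7322, 0.1593, 0.0328]), (0.7, [0.4488, 0.1121, 0.0226]), (0.45, [0.5353, -0.0954, 0.0272])]
side cell_front [(0.86, [0.5479, 0.1648, 0.0167]), (0.82, [0.7342, 0.2977, 0.0195]), (0.78, [0.5318, -0.0992, 0.026]), (0.74, [0.3296, -0.2953, 0.0241])]
side press_arm [(0.58, [0.6401, -0.1067, 0.0965])]
side press_stop [(0.62, [0.6442, -0.1056, 0.035]), (0.59, [0.6747, -0.1081, 0.0249])]
knobtop 125 ((639.4380493164062, -104.25506591796875), 20.930706024169922) [ 0.63856572 -0.10027523  0.15274662]
```

The cell is home: it stopped moving under a 12 N push, and both cameras put the cap on the spindle axis. Now I'll move over the knob.

send_rows(
  motion=[
    {"travel": [0, 0, -0.02], "spin": 0},
    {"travel": [0, 0, -0.02], "spin": 0},
    {"travel": [0.02, -0.002, -0.01], "spin": 0},
    {"travel": [0.03, -0.002, 0], "spin": 0},
    {"travel": [0.03, 0, 0], "spin": 0},
  ],
  gripper=0.8,
)

```text
time_s: 9.05
tcp_pos: [0.5565, -0.0984, 0.2036]
eef_rot: [179.5, -1.7, -5.4]
contact_force: [0.9, 0.5, 1.4]
gripper_width: 0.0786
```

send_rows(
  motion=[
    {"travel": [0.03, 0, 0], "spin": 0},
    {"travel": [0.02, 0, 0], "spin": 0},
    {"travel": [0.015, 0, 0], "spin": 0},
    {"travel": [0, 0, 0], "spin": 0},
  ],
)

```text
time_s: 9.38
tcp_pos: [0.6291, -0.1054, 0.2032]
eef_rot: [179.4, -1.6, -5.4]
contact_force: [-0.2, -0.1, 0.7]
gripper_width: 0.0789
```

```bash
python3 -c "
from h import *
s=st();print(s['tcp_pos'])"
```

```text
t 9.38 pressXY(mm) -9.9 0.2 z 203.2 rot [179.4  -1.6  -5.4] F [-0.2 -0.1  0.7] M [-0.04   0.223 -0.045] j6 75.6 w 0.0789
[ 0.62914576 -0.10539868  0.20318702]
```

send_rows(
  motion=[
    {"travel": [0.004, 0, 0.01], "spin": 0},
    {"travel": [0, 0, 0.015], "spin": 0},
    {"travel": [0, 0, 0.01], "spin": 0},
    {"travel": [0, 0, 0], "spin": 0},
  ],
)

```text
time_s: 9.72
tcp_pos: [0.6338, -0.1064, 0.1629]
eef_rot: [179.4, -1.4, -5.4]
contact_force: [-1.3, 0.7, -0.1]
gripper_width: 0.0789
```

```bash
python3 -c "
from h import *
s=st();print(s['tcp_pos'])"
```

```text
t 9.72 pressXY(mm) -5.2 -0.3 z 162.9 rot [179.4  -1.4  -5.4] F [-1.3  0.7 -0.1] M [-0.045  0.332 -0.043] j6 75.6 w 0.0789
[ 0.63377156 -0.10637047  0.16292371]
```

send_rows(
  motion=[
    {"travel": [0.0035, 0, 0.012], "spin": 0},
    {"travel": [0, 0, 0.014], "spin": 0},
    {"travel": [0.001, 0, 0.01], "spin": 0},
    {"travel": [0, 0, 0.003], "spin": 0},
    {"travel": [0, 0, 0], "spin": 0},
  ],
)

```text
time_s: 10.13
tcp_pos: [0.6385, -0.1073, 0.1207]
eef_rot: [179.4, -1.4, -5.4]
contact_force: [-0.9, -0.4, -0.2]
gripper_width: 0.079
```

```bash
python3 -c "
from h import *
s=st();print(s['tcp_pos'])
im,d=shot('wrist','w2')
im,d=shot('side','s2'); cv2.imwrite('pics/s2.png',cv2.resize(im[90:250,150:330],None,fx=4,fy=3.5))"
```

```text
t 10.13 pressXY(mm) -0.4 -0.9 z 120.7 rot [179.4  -1.4  -5.4] F [-0.9 -0.4 -0.2] M [-0.016  0.286 -0.025] j6 75.7 w 0.079
[ 0.63852774 -0.10733328  0.12067984]
```

View pics/s2.png

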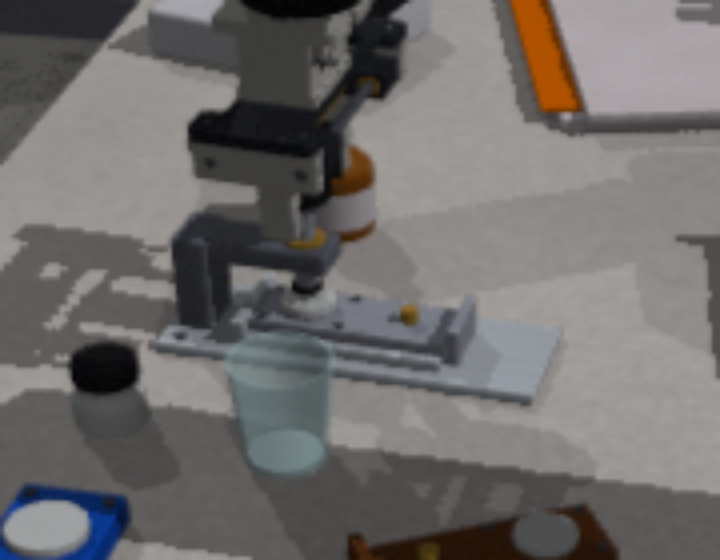

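The cell sits home with its cap at (310,300) under the stem, and the fingers straddle the knob. Closing the gripper now.

send_rows(
  motion=[
    {"travel": [0, 0, 0], "spin": 0},
    {"travel": [0, 0, 0], "spin": 0},
    {"travel": [0, 0, 0], "spin": 0},
    {"travel": [0, 0, 0], "spin": 0},
    {"travel": [0, 0, 0], "spin": 0},
  ],
  gripper=-1,
  squeeze=40,
)

```text
time_s: 10.65
tcp_pos: [0.6406, -0.1072, 0.1249]
eef_rot: [179.4, -1.7, -5.4]
contact_force: [0.9, 0.2, 0.2]
gripper_width: 0.0509
```

send_rows(
  motion=[
    {"travel": [0, 0, 0], "spin": 0},
    {"travel": [0, 0, 0], "spin": 0},
    {"travel": [0, 0, 0], "spin": 0},
  ],
)

```text
time_s: 10.9
tcp_pos: [0.641, -0.106, 0.1254]
eef_rot: [179.6, -1.8, -5.4]
contact_force: [-0.1, 5.3, -1.9]
gripper_width: 0.0355
```

```bash
python3 -c "
from h import *
s=st();print(s['tcp_pos'])"
```

```text
t 10.90 pressXY(mm) 1.9 0.7 z 125.4 rot [179.6  -1.8  -5.4] F [-0.1  5.3 -1.9] M [1.763 0.122 0.106] j6 75.7 w 0.0355
[ 0.64098736 -0.10595032  0.12537223]
```

send_rows(
  motion=[
    {"travel": [0, 0, 0.0004], "spin": 4},
    {"travel": [0, 0, 0.0004], "spin": 4},
    {"travel": [0, 0, 0.0004], "spin": 4},
    {"travel": [0, 0, 0.0004], "spin": 4},
  ],
)

```text
time_s: 11.23
tcp_pos: [0.641, -0.1057, 0.1239]
eef_rot: [-179.9, -1.9, -21.8]
contact_force: [0.1, 0.3, 0.3]
gripper_width: 0.0354
```

```bash
python3 -c "
from h import *
s=st();print(s['tcp_pos'])"
```

```text
t 11.23 pressXY(mm) 1.9 1.0 z 123.9 rot [-179.9   -1.9  -21.8] F [0.1 0.3 0.3] M [-0.062  0.399  0.152] j6 59.2 w 0.0354
[ 0.64102267 -0.10568571  0.12391498]
```

send_rows(
  motion=[
    {"travel": [0, 0, 0.0004], "spin": 4},
    {"travel": [0, 0, 0.0004], "spin": 4},
    {"travel": [0, 0, 0.0004], "spin": 4},
    {"travel": [0, 0, 0.0004], "spin": 4},
  ],
)

```text
time_s: 11.57
tcp_pos: [0.6411, -0.1055, 0.1225]
eef_rot: [-179.5, -1.8, -38.5]
contact_force: [1.4, 0.9, 1.3]
gripper_width: 0.0354
```

```bash
python3 -c "
from h import *
s=st();print(s['tcp_pos'])
im,d=shot('side'); print([(round(x['conf'],2),w('side',x['at']).round(4).tolist()) for t in ('spindle','stem_end') for x in r.pinpoint('side',t)])"
```

```text
t 11.57 pressXY(mm) 2.0 1.2 z 122.5 rot [-179.5   -1.8  -38.5] F [1.4 0.9 1.3] M [-0.271  0.487  0.156] j6 42.5 w 0.0354
[ 0.64112475 -0.10549376  0.12248614]
[(0.74, [0.6382, -0.1059, 0.1368]), (0.58, [0.6401, -0.1043, 0.0567])]
```

send_rows(
  motion=[
    {"travel": [0, 0, 0.0004], "spin": 4},
    {"travel": [0, 0, 0.0004], "spin": 4},
    {"travel": [0, 0, 0.0004], "spin": 4},
    {"travel": [0, 0, 0.0004], "spin": 4},
  ],
)

```text
time_s: 12.05
tcp_pos: [0.6412, -0.1053, 0.1211]
eef_rot: [-179.1, -1.6, -53.9]
contact_force: [1.9, 1.2, -1.2]
gripper_width: 0.0354
```

```bash
python3 -c "
from h import *
s=st()"
```

```text
t 12.05 pressXY(mm) 2.1 1.4 z 121.1 rot [-179.1   -1.6  -53.9] F [ 1.9  1.2 -1.2] M [-0.22   0.387  0.176] j6 27.0 w 0.0354
```

send_rows(
  motion=[
    {"travel": [0, 0, 0.0004], "spin": 4},
    {"travel": [0, 0, 0.0004], "spin": 4},
    {"travel": [0, 0, 0.0004], "spin": 4},
    {"travel": [0, 0, 0.0004], "spin": 4},
  ],
)

```text
time_s: 12.38
tcp_pos: [0.6414, -0.1052, 0.1196]
eef_rot: [-178.8, -1.3, -69.9]
contact_force: [2.0, 1.3, 0.1]
gripper_width: 0.0354
```

```bash
python3 -c "
from h import *
s=st()"
```

```text
t 12.38 pressXY(mm) 2.2 1.5 z 119.6 rot [-178.8   -1.3  -69.9] F [2.  1.3 0.1] M [-0.112  0.616  0.133] j6 10.9 w 0.0354
```

send_rows(
  motion=[
    {"travel": [0, 0, 0.0004], "spin": 4},
    {"travel": [0, 0, 0.0004], "spin": 4},
    {"travel": [0, 0, 0.0004], "spin": 4},
  ],
)

```text
time_s: 12.63
tcp_pos: [0.6415, -0.1051, 0.1185]
eef_rot: [-178.6, -1.1, -81.9]
contact_force: [2.2, 0.2, 0.7]
gripper_width: 0.0355
```

```bash
python3 -c "
from h import *
s=st()"
```

```text
t 12.63 pressXY(mm) 2.4 1.6 z 118.5 rot [-178.6   -1.1  -81.9] F [2.2 0.2 0.7] M [0.051 0.593 0.234] j6 -1.2 w 0.0355
```

send_rows(
  motion=[
    {"travel": [0, 0, 0.0002], "spin": 2},
    {"travel": [0, 0, 0.0002], "spin": 2},
  ],
)

```text
time_s: 12.8
tcp_pos: [0.6416, -0.1051, 0.1181]
eef_rot: [-178.6, -1.0, -85.8]
contact_force: [3.2, 0.1, 0.8]
gripper_width: 0.0355
```

```bash
python3 -c "
from h import *
s=st()"
```

```text
t 12.80 pressXY(mm) 2.4 1.6 z 118.1 rot [-178.6   -1.   -85.8] F [3.2 0.1 0.8] M [0.063 0.65  0.126] j6 -5.2 w 0.0355
```

send_rows(
  motion=[
    {"travel": [0, 0, 0.0002], "spin": 2},
    {"travel": [0, 0, 0.0002], "spin": 2},
  ],
)

```text
time_s: 12.97
tcp_pos: [0.6416, -0.1052, 0.1178]
eef_rot: [-178.5, -0.9, -89.7]
contact_force: [2.3, 1.1, 0.3]
gripper_width: 0.0351
```

```bash
python3 -c "
from h import *
s=st()"
```

```text
t 12.97 pressXY(mm) 2.5 1.6 z 117.8 rot [-178.5   -0.9  -89.7] F [2.3 1.1 0.3] M [0.079 0.657 0.181] j6 -9.0 w 0.0351
```

send_rows(
  motion=[
    {"travel": [0, 0, 0.0002], "spin": 2},
    {"travel": [0, 0, 0.0002], "spin": 2},
  ],
)

```text
time_s: 13.13
tcp_pos: [0.6416, -0.1052, 0.1175]
eef_rot: [-178.5, -0.9, -93.5]
contact_force: [2.2, -0.2, 2.9]
gripper_width: 0.0354
```

```bash
python3 -c "
from h import *
s=st()"
```

```text
t 13.13 pressXY(mm) 2.5 1.5 z 117.5 rot [-178.5   -0.9  -93.5] F [ 2.2 -0.2  2.9] M [-0.052  0.774  0.133] j6 -12.8 w 0.0354
```

```bash
cat > s.py <<'E'
from h import *
a=-5.4; s=r.get_state(); y=s['eef_rot'][2]; y=y if y<0 else y-360
print("turn %.1f Mz %.3f F %s z %.1f"%(a-y,s['moment'][2],s['contact_force'].round(1),s['tcp_pos'][2]*1e3))
E
python3 s.py
```

```text
turn 88.1 Mz 0.133 F [ 2.2 -0.2  2.9] z 117.5
```

send_rows(
  motion=[
    {"travel": [0, 0, 0.0002], "spin": 2.5},
    {"travel": [0, 0, 0.0002], "spin": 2.5},
  ],
)

```text
time_s: 13.3
tcp_pos: [0.6417, -0.1052, 0.1171]
eef_rot: [-178.5, -0.8, -98.3]
contact_force: [2.4, 0.6, -0.3]
gripper_width: 0.0357
```

```bash
python3 s.py
```

```text
turn 92.9 Mz 0.220 F [ 2.4  0.6 -0.3] z 117.1
```

send_rows(
  motion=[
    {"travel": [0, 0, 0.0002], "spin": 2.5},
    {"travel": [0, 0, 0.0002], "spin": 2.5},
  ],
)

```text
time_s: 13.47
tcp_pos: [0.6418, -0.1052, 0.1167]
eef_rot: [-178.5, -0.7, -103.2]
contact_force: [2.0, -0.0, 0.6]
gripper_width: 0.0355
```

```bash
python3 s.py
```

```text
turn 97.8 Mz 0.190 F [ 2.  -0.   0.6] z 116.7
```

send_rows(
  motion=[
    {"travel": [0, 0, 0.0002], "spin": 2.5},
    {"travel": [0, 0, 0.0002], "spin": 2.5},
  ],
)

```text
time_s: 13.63
tcp_pos: [0.6418, -0.1053, 0.1163]
eef_rot: [-178.4, -0.6, -108.1]
contact_force: [2.6, 0.3, -0.3]
gripper_width: 0.0352
```

```bash
python3 s.py
```

```text
turn 102.7 Mz 0.181 F [ 2.6  0.3 -0.3] z 116.3
```

send_rows(
  motion=[
    {"travel": [0, 0, 0.0002], "spin": 2.5},
    {"travel": [0, 0, 0.0002], "spin": 2.5},
  ],
)

```text
time_s: 13.8
tcp_pos: [0.6419, -0.1053, 0.1159]
eef_rot: [-178.4, -0.4, -112.9]
contact_force: [1.4, 0.7, 0.0]
gripper_width: 0.0356
```

```bash
python3 s.py
```

```text
turn 107.5 Mz 0.181 F [1.4 0.7 0. ] z 115.9
```

send_rows(
  motion=[
    {"travel": [0, 0, 0.0002], "spin": 2.5},
    {"travel": [0, 0, 0.0002], "spin": 2.5},
  ],
)

```text
time_s: 13.97
tcp_pos: [0.642, -0.1053, 0.1155]
eef_rot: [-178.4, -0.3, -117.8]
contact_force: [1.7, -0.9, 1.5]
gripper_width: 0.0352
```

```bash
python3 s.py
```

```text
turn 112.4 Mz 0.191 F [ 1.7 -0.9  1.5] z 115.5
```

send_rows(
  motion=[
    {"travel": [0, 0, 0.0002], "spin": 2.5},
    {"travel": [0, 0, 0.0002], "spin": 2.5},
  ],
)

```text
time_s: 14.13
tcp_pos: [0.642, -0.1054, 0.1151]
eef_rot: [-178.4, -0.2, -122.7]
contact_force: [1.7, -0.4, 0.2]
gripper_width: 0.0354
```

```bash
python3 s.py
```

```text
turn 117.3 Mz 0.230 F [ 1.7 -0.4  0.2] z 115.1
```

send_rows(
  motion=[
    {"travel": [0, 0, 0.0001], "spin": 1.5},
  ],
)

```text
time_s: 14.22
tcp_pos: [0.642, -0.1053, 0.115]
eef_rot: [-178.4, -0.2, -124.2]
contact_force: [2.0, -0.5, -0.1]
gripper_width: 0.0352
```

```bash
python3 s.py; python3 -c "
from h import *
for i in range(4):
    r.capture('top'); s=r.get_state(); print(s['time_s'],s['moment'][2],s['eef_rot'][2])"
```

```text
turn 118.8 Mz 0.222 F [ 2.  -0.5 -0.1] z 115.0
14.2667 0.13563323519293133 -124.22405755607423
14.3167 0.02608725511260935 -124.09726678230179
14.3667 0.02613685256420915 -124.06944647808231
14.4167 0.013369831741220792 -124.0807506789407
```

send_rows(
  motion=[
    {"travel": [0, 0, 0.0001], "spin": 1.5},
  ],
)

```text
time_s: 14.5
tcp_pos: [0.6421, -0.1054, 0.1149]
eef_rot: [-178.4, -0.1, -125.5]
contact_force: [1.6, 0.9, 0.3]
gripper_width: 0.0353
```

```bash
python3 s.py
```

```text
turn 120.1 Mz 0.204 F [1.6 0.9 0.3] z 114.9
```

send_rows(
  motion=[
    {"travel": [0, 0, 0.0001], "spin": 1.5},
  ],
)

```text
time_s: 14.58
tcp_pos: [0.642, -0.1054, 0.1147]
eef_rot: [-178.4, -0.1, -127.1]
contact_force: [2.3, 0.3, 0.2]
gripper_width: 0.0354
```

```bash
python3 s.py
```

```text
turn 121.7 Mz 0.248 F [2.3 0.3 0.2] z 114.7
```

send_rows(
  motion=[
    {"travel": [0, 0, 0.0001], "spin": 1.5},
  ],
)

```text
time_s: 14.67
tcp_pos: [0.6421, -0.1054, 0.1146]
eef_rot: [-178.4, -0.0, -128.7]
contact_force: [2.0, -1.3, 0.1]
gripper_width: 0.0353
```

```bash
python3 s.py
```

```text
turn 123.3 Mz 0.237 F [ 2.  -1.3  0.1] z 114.6
```

send_rows(
  motion=[
    {"travel": [0, 0, 0.0001], "spin": 1.5},
  ],
)

```text
time_s: 14.75
tcp_pos: [0.6421, -0.1054, 0.1145]
eef_rot: [-178.4, 0.0, -130.3]
contact_force: [2.1, 0.2, 0.0]
gripper_width: 0.035
```

```bash
python3 s.py
```

```text
turn 124.9 Mz 0.222 F [2.1 0.2 0. ] z 114.5
```

```bash
cat > fit.py <<'E'
import numpy as np
from scipy.optimize import curve_fit
t=np.array([16.4,33.1,48.5,64.5,76.5,80.4,84.3,88.1,92.9,97.8,102.7,107.5,112.4,117.3,118.8,120.1,121.7,123.3,124.9])
m=np.array([.152,.156,.176,.133,.234,.126,.181,.133,.220,.190,.181,.181,.191,.230,.222,.204,.248,.237,.222])
k=.125*np.pi/180
f=lambda t,c:.15+k*np.maximum(t-c,0)
g=lambda t,c,b:b+k*np.maximum(t-c,0)
for fn,p0 in((f,[95]),(g,[95,.15])):
    p,C=curve_fit(fn,t,m,p0); print(p,np.sqrt(np.diag(C)),"F at 125: %.1f"%((125-p[0])*np.pi/180*25), "res",np.std(m-fn(t,*p)))
E
python3 fit.py; python3 -c "
from h import *
for n in('top','side'):
    P=np.load(n+'2.npy').reshape(-1,3); q=P[:,:2]-[.639,-.1065];y=np.radians(-5);u=np.array([np.cos(y),np.sin(y)]);X=q@u;Y=q@[-u[1],u[0]];Z=P[:,2]
    rad=np.hypot(X,Y); k=(rad<.017)&(Z>.03)&(Z<.045); print(n,'cap',k.sum(),np.median(Z[k]) if k.any() else 0)
    P=np.load(n+'.npy').reshape(-1,3); q=P[:,:2]-[.639,-.1065];X=q@u;Y=q@[-u[1],u[0]];Z=P[:,2]
    k=(np.hypot(X+.051,Y)<.013); c=(abs(X+.095)<.02)&(abs(Y)<.018)|(abs(X+.02)<.003)&(abs(Y)<.018)&(Z<.04); b=(Z<.05)
    print(n,'cap',k.sum(),Z[k&b].mean(),Z[k&b].std(),'celltop',np.median(Z[c]))"
```

```text
[85.45305422] [3.81744094] F at 125: 17.3 res 0.027499494469811033
[95.07266877  0.16788889] [5.99760074 0.00949266] F at 125: 13.1 res 0.026937485088250942
top cap 18 0.03702058489744331
top cap 76 0.03758723820115149 0.001912821919793765 celltop 0.027902883978676796
side cap 66 0.0388444701256076
side cap 43 0.038928139818989314 0.0017367644163042892 celltop 0.028738857711298027
```

```bash
python3 -c "
from h import *
P=np.load('wr.npy').reshape(-1,3); y=np.radians(-5);u=np.array([np.cos(y),np.sin(y)])
q=P[:,:2]-[.639,-.1065];X=q@u;Y=q@[-u[1],u[0]];Z=P[:,2]
g=(abs(Y)<.02)&(X<-.02)&(X>-.17)
for x in np.arange(-.165,-.02,.005):
    k=g&(abs(X-x)<.0025)&(abs(Y)<.01)&(Z>.005)
    if k.any(): print(round(x*1e3),k.sum(),(Z[k].mean()*1e3).round(2),(Z[k].std()*1e3).round(2))
k=(abs(Y)<.042)&(abs(Y)>.031)&(X<-.03)&(X>-.09); print('rail',np.median(Z[k]))
k=(abs(Y)<.09)&(abs(Y)>.06)&(X<-.05)&(X>-.2); print('table',np.median(Z[k]))
k=(abs(Y)<.02)&(X<-.165)&(X>-.175);print(np.median(Z[k]))"
```

```text
-165 1373 301.35 62.94
-160 2319 307.58 34.8
-155 261 242.36 107.96
-150 73 45.91 5.92
-145 69 35.25 0.78
-140 82 35.29 0.7
-135 68 35.42 0.8
-130 67 35.55 0.71
-125 70 35.84 2.09
-120 82 40.49 5.83
-115 71 42.14 5.87
-110 66 36.74 3.66
-105 76 35.63 0.64
-100 69 35.52 0.79
-95 66 35.59 0.65
-90 80 35.68 0.77
-85 69 35.64 0.75
-80 83 35.77 0.74
-75 71 35.85 0.77
-70 81 35.62 0.67
-65 109 40.54 4.8
-60 86 46.19 0.73
-55 88 46.22 0.73
-50 89 46.25 0.81
-45 90 46.28 0.83
-40 88 46.37 0.67
-35 90 46.43 0.84
-30 56 45.99 2.24
-25 61 36.09 0.87
-20 48 36.18 0.89
rail 0.018523033548469403
table 0.29520498541286083
0.3288927317884745
```

send_rows(
  motion=[
    {"travel": [0, 0, 0.0001], "spin": 1.2},
  ],
)

```text
time_s: 14.83
tcp_pos: [0.6421, -0.1054, 0.1144]
eef_rot: [-178.4, 0.1, -131.6]
contact_force: [3.0, 0.8, 0.7]
gripper_width: 0.0356
```

```bash
python3 s.py
```

```text
turn 126.2 Mz 0.257 F [3.  0.8 0.7] z 114.4
```

send_rows(
  motion=[
    {"travel": [0, 0, 0.0001], "spin": 1.2},
  ],
)

```text
time_s: 14.92
tcp_pos: [0.6421, -0.1054, 0.1142]
eef_rot: [-178.4, 0.1, -132.9]
contact_force: [1.8, -0.9, -0.3]
gripper_width: 0.0354
```

```bash
python3 s.py
```

```text
turn 127.5 Mz 0.250 F [ 1.8 -0.9 -0.3] z 114.2
```

send_rows(
  motion=[
    {"travel": [0, 0, 0.0001], "spin": 1.2},
  ],
)

```text
time_s: 15.0
tcp_pos: [0.6421, -0.1054, 0.1142]
eef_rot: [-178.4, 0.1, -134.2]
contact_force: [1.0, -0.3, -0.1]
gripper_width: 0.035
```

```bash
python3 s.py
```

```text
turn 128.8 Mz 0.274 F [ 1.  -0.3 -0.1] z 114.2
```

```bash
sed -i 's/124.9\])/124.9,126.2,127.5,128.8])/; s/,.237,.222\])/,.237,.222,.257,.250,.274])/; s/at 125/at 128.8/; s/(125-p/(128.8-p/' fit.py; python3 fit.py; python3 -c "
from h import *
im,d=shot('side'); P=pts('side',d); np.save('s3.npy',P)
cv2.imwrite('pics/s3.png',cv2.resize(im[140:200,190:260],None,fx=10,fy=10,interpolation=cv2.INTER_CUBIC))
print(st()['moment'])"
```

```text
[82.89425456] [3.15393297] F at 128.8: 20.0 res 0.02666170526386548
[88.10086773  0.16138635] [5.47723283 0.00953238] F at 128.8: 17.8 res 0.025706912042616437
t 15.05 pressXY(mm) 3.0 1.3 z 114.1 rot [-1.784e+02  1.000e-01 -1.343e+02] F [ 1.4 -0.2  0.6] M [0.34  0.283 0.135] j6 -53.7 w 0.0349
[0.34042659 0.28278963 0.1348927 ]
```

View pics/s3.png

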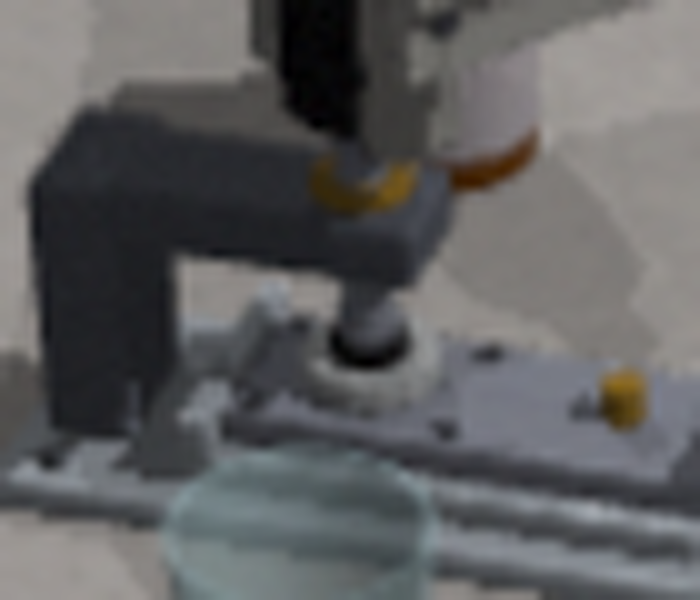

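The pad sits flat on the cap at about (370,345). Torque suggests 18±3 N and the cap height from depth about 12.5 N, so the combined estimate is around 15 N. I'll release here.

send_rows(
  motion=[
    {"travel": [0, 0, 0], "spin": 0},
    {"travel": [0, 0, 0], "spin": 0},
    {"travel": [0, 0, 0], "spin": 0},
    {"travel": [0, 0, 0], "spin": 0},
    {"travel": [0, 0, 0], "spin": 0},
  ],
  gripper=0.7,
)

```text
time_s: 15.47
tcp_pos: [0.642, -0.1055, 0.1142]
eef_rot: [-178.4, 0.2, -134.3]
contact_force: [0.8, 1.2, -0.4]
gripper_width: 0.0632
```

```bash
python3 -c "
from h import *
print(st()['tcp_pos'])"
```

```text
t 15.47 pressXY(mm) 2.9 1.3 z 114.2 rot [-178.4    0.2 -134.3] F [ 0.8  1.2 -0.4] M [0.095 0.141 0.002] j6 -53.7 w 0.0632
[ 0.641972   -0.10550021  0.11420926]
```

send_rows(
  motion=[
    {"travel": [0, 0, 0], "spin": 0},
    {"travel": [0, 0, -0.01], "spin": 0},
    {"travel": [0, 0, -0.015], "spin": 0},
    {"travel": [0, 0, -0.02], "spin": 0},
    {"travel": [0, 0, -0.025], "spin": 0},
  ],
)

```text
time_s: 15.88
tcp_pos: [0.6368, -0.1044, 0.1819]
eef_rot: [-178.8, -0.3, -134.4]
contact_force: [-0.2, -0.1, 0.2]
gripper_width: 0.0745
```

send_rows(
  motion=[
    {"travel": [0, 0, -0.03], "spin": 0},
    {"travel": [0, 0, -0.03], "spin": 0},
    {"travel": [0, 0, -0.03], "spin": 0},
    {"travel": [0, 0, -0.02], "spin": 0},
    {"travel": [0, 0, 0], "spin": 0},
  ],
)

```text
time_s: 16.3
tcp_pos: [0.6358, -0.103, 0.307]
eef_rot: [-178.4, 0.0, -134.3]
contact_force: [0.8, -0.3, 1.0]
gripper_width: 0.0747
```

Run:
```python
from h import *
print(st()['tcp_pos'])
y=np.radians(-5);u=np.array([np.cos(y),np.sin(y)])
for n in("top","side","wrist"):
    im,d=shot(n); cv2.imwrite(f"pics/{n}4.png",im)
    for t in("spindle","stem_end","cell_cap","cell_front","beaker","bottle","jar"):
        print(n,t,[(round(x["conf"],2),w(n,x["at"]).round(4).tolist()) for x in r.pinpoint(n,t)][:3])
    f=pts(n,d).reshape(-1,3); k=(np.linalg.norm(f[:,:2]-[.639,-.106],axis=1)<.014)
    Z=f[k][:,2]; print("knob top z",k.sum(),np.median(Z[Z>.13]) if (Z>.13).any() else None)
    q=f[:,:2]-[.639,-.1065];X=q@u;Y=q@[-u[1],u[0]];a=(X>.02)&(X<.06)&(abs(Y)<.012)&(f[:,2]>.07)
    if a.any(): print("arm z",np.median(f[a][:,2]))
im=cv2.imread("pics/side4.png"); cv2.imwrite("pics/s5.png",cv2.resize(im[100:250,150:310],None,fx=4,fy=4))
# before, for comparison
for n in("top2","side2"):
    f=np.load(n+".npy").reshape(-1,3); k=(np.linalg.norm(f[:,:2]-[.639,-.106],axis=1)<.014); Z=f[k][:,2]; print(n,np.median(Z[Z>.13]))
```

```text
t 16.30 pressXY(mm) -3.5 3.2 z 307.0 rot [-178.4    0.  -134.3] F [ 0.8 -0.3  1. ] M [ 0.057  0.003 -0.02 ] j6 -53.5 w 0.0747
[ 0.63581481 -0.10304984  0.30700473]
top spindle []
top stem_end []
top cell_cap [(0.71, [0.6424, -0.1079, 0.0353]), (0.63, [0.3095, -0.1455, 0.036])]
top cell_front [(0.68, [0.5274, -0.098, 0.031]), (0.59, [0.3315, -0.2951, 0.0268]), (0.59, [0.7329, 0.3021, 0.0198])]
top beaker [(0.52, [0.6198, 0.0349, 0.001]), (0.45, [0.5291, -0.1019, 0.0317])]
top bottle [(0.7, [0.6569, -0.2707, -0.0008])]
top jar []
knob top z 494 0.7493944201410292
arm z 0.747000088099845
side spindle [(0.78, [0.6422, -0.1031, 0.1277])]
side stem_end [(0.52, [0.6376, -0.1063, 0.0501])]
side cell_cap [(0.98, [0.7338, 0.16, 0.0318]), (0.94, [0.6457, -0.1044, 0.0329]), (0.92, [0.3082, -0.1495, 0.0303])]
side cell_front [(0.93, [0.5334, -0.0983, 0.0239]), (0.83, [0.33, -0.2971, 0.0234]), (0.81, [0.5492, 0.1679, 0.0192])]
side beaker [(0.71, [0.6254, 0.0346, -0.0006])]
side bottle [(0.68, [0.6368, -0.1082, 0.0949]), (0.57, [0.6543, -0.27, -0.003]), (0.45, [0.7445, 0.0172, -0.0019])]
side jar [(0.64, [0.7445, 0.0167, 0.0005])]
knob top z 196 0.1435121827179039
arm z 0.40019869165008887
wrist spindle [(0.83, [0.642, -0.1078, 0.1268]), (0.31, [0.531, -0.0962, 0.0267])]
wrist stem_end []
wrist cell_cap [(0.88, [0.4505, 0.112, 0.0238]), (0.64, [0.6435, -0.1059, 0.0363])]
wrist cell_front [(0.77, [0.5318, -0.0955, 0.0251])]
wrist beaker [(0.76, [0.62, 0.0386, 0.0004])]
wrist bottle [(0.48, [0.6452, -0.105, 0.0972])]
wrist jar [(0.88, [0.7387, 0.0184, 0.0039])]
knob top z 463 0.1443627826721362
arm z 0.09146558941160951
top2 0.1538866141039088
side2 0.15502284569518443
```

View pics/s5.png

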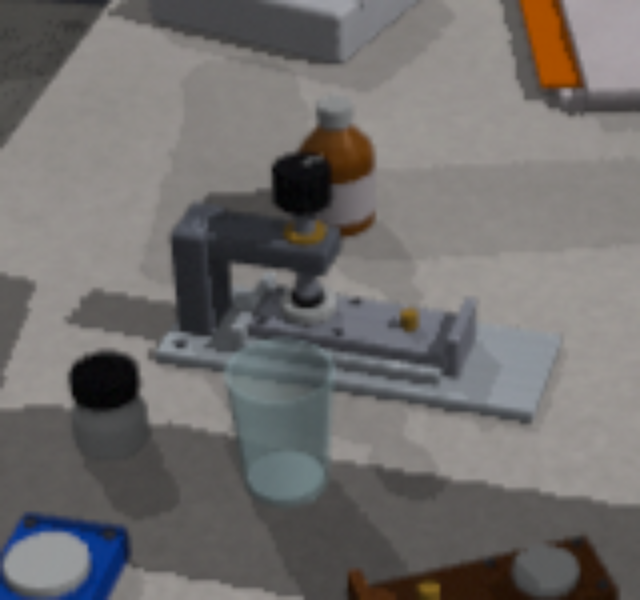

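```bash
python3 -c "
from h import *
print(r.close_job())"
```

```text
the job is handed in; nothing more can be done
None
```

I pushed the steel cell about 50 mm until it was home against the stop, then turned the knob about 129° clockwise and let go. I handed the job in at about 16.5 s. The clamping force is an estimate around 15 N, because my two measurements of it disagreed.

- **Cell home:** it stopped moving while I pushed at about 12 N. Both fixed cameras then showed the cap on the spindle axis to within a few millimetres (3–7 mm). After the clamping, the cap and front still read in the same place.
- **Knob sink:** it came down about 11.2 mm by the turn angle. The depth pictures gave 11.1 to 11.5 mm.
- **Clamping force:** turning torque pointed to 18–20 N, with noisy readings. The cap's height in the depth pictures (about 38 mm) pointed to about 12 N, or a spring squeeze of about 2.4 mm. I stopped between the two; both are well below 30 N.
- **After release:** the picture shows the pad on the cap, the gripper clear above, and the beaker, bottle and jar still standing in their places.

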